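# Knock out the prop, catch the dye case's lid and lower it shut

## Task

The lid of the blue dye case is held up by a red swing prop. With a finger under the orange lip, push the prop aside so that it folds down, catch the lid on your finger as it drops, lower it gently until it is fully shut without letting it slam, and take the hand away. Do not grip the lid or the prop, do not lift the lid higher than the prop held it, and leave the jars, cups and tools where they stand.

Things in the scene. Friction and masses are not known exactly. Their poses are not given: they have to be found in the camera images.
- case: fixed, open-topped blue dye case, 140 mm (x) by 260 mm (y) by 80 mm tall, walls 5 mm, not movable. Origin: centre of its underside. Its z is up; its -x side is the front, over which the lid's lip hangs. Its front faces roughly to the robot's left (world +y, turned 3 to 32 degrees further round, away from the robot)
- lid (a joint): angle of the case's lid, rad: 0 fully shut (level), growing as it opens; it starts propped at about 0.55. Flat plate 6 mm thick, 264 mm wide along the hinge, reaching 192 mm from it, 0.25 to 0.4 kg, clear with the last 42 mm an orange lip. Lightly damped: let go, it falls in half a second and slams at 1.8 rad/s or more
- lid_hinge (a point): middle of the lid's hinge line, which runs along the case's y axis at the back of its rim: case (x, y, z) = (74, 0, 80) mm. The lid's underside passes through it
- lid_edge (a point): middle of the free edge of the orange lip, on the lid's underside, 192 mm from the hinge; propped it is about 180 mm above the bench. Shut it is 80 mm above the bench and 118 mm in front (-x) of the case's centre, so that the lip overhangs the case's front by 48 mm
- prop (a joint): angle of the red prop that holds the lid up, rad: 0 upright under the lip (leaning 4 degrees to the case's -y, against its stop), about 1.6 folded down level along the case's front. It swings only towards the case's +y; pushed some 20 mm that way near the top (1 to 3 N) it passes upright, lets the lid drop and falls down by itself
- prop_tip (a point): centre of the rounded upper end of the red prop, a round bar 10 mm thick and 119 mm long from pivot to this point; it carries the lid about 14 mm in from the lip's free edge, near the middle of the lip
- prop_pivot (a point): the prop's lower end, pivoted 10 mm ahead of the case's front wall at case (x, y, z) = (-80, 0, 50) mm; folded, the prop lies 50 mm above the bench
- jar_red: dye jar with red cap, 48 mm across, 55 mm tall, standing inside the case at one end (local y = -86 mm). Origin: centre of its underside. A bystander
- jar_teal: dye jar with green cap, 48 mm across, 55 mm tall, standing inside the case at the other end (local y = +86 mm). Origin: centre of its underside. A bystander
- cup_a: open steel cup, 66 mm across, 70 mm tall, standing behind the hinge side of the case. Origin: centre of its underside. A bystander
- cup_b: open steel cup, 80 mm across, 85 mm tall, on the bench away from the case. Origin: centre of its underside. A bystander
- paste: white bottle with yellow cap, 56 mm across, 140 mm tall, standing behind the hinge side of the case. Origin: centre of its underside. A bystander
- bowl: blue bowl, 120 mm across, 50 mm tall, on the bench. Origin: centre of its underside. A bystander
- brush: brush lying on the bench. Origin: near its middle, on the bench. A bystander
- spatula: spatula lying on the bench. Origin: near its middle, on the bench. A bystander

How it is judged:
By the outcome, as a careful person would: the job done as asked, in the order asked, and still so for the second after the job is handed in, with the robot touching nothing.
It also fails if it takes over 40 s, if anything falls off the work surface, if the arm or the gripper's body presses on something with over 40 N, if the wrist force passes 120 N, or if a joint passes its speed limit or range.

## Robot

A 7-joint arm with a two-finger parallel gripper is mounted at the origin on the work surface. World frame = base frame: x ahead of the robot, y to its left, z up, the work surface at z = 0. Lengths are in m, angles in rad, forces in N, time in s.
With the tool pointing down it reaches from about 0.35 to 0.9 m from the base axis. Payload 8.1 kg.
Tool frame: the origin (TCP) lies midway between the tips of the shut fingers; the grasp point (between the pads) lies arm.tcp_to_grasp behind it (arm.tcp_to_grasp is the distance from the TCP to the grasp point, in m); z points along the fingers, y is the line along which they close (so a half turn about z gives the same grasp; the last joint's range is limited). The gripper opens to 92 mm and grips with 3 to 60 N. Pads are 19 mm wide; open, the fingers measure 130 mm over their backs; the gripper's body (75 mm by 190 mm) begins 47 mm behind the grasp point.
Start: joints at [1.192, 0.434, 0.025, 1.573, -0.012, 1.134, -0.075], TCP at [0.17, -0.601, 0.227] pointing down, gripper open.
Joint ranges: [-2.62, 2.62], [-0.44, 2.09], [-1.27, 1.32], [0.08, 2.57], [-1.32, 4.46], [0.12, 2], [-2.74, 2.74]. Speed limits (rad/s): [2.22, 2.22, 3.01, 3.01, 3.14, 3.14, 3.14].

## Interface

Orientations are given as a rotation vector (axis times angle).
In Python, from cell import observe, get_image, arm gives the robot as it stands. The module is installed in compiled form; this text tells all that it offers.
- The arm moves only by the tool drive_tool, never from a script. Its argument "steps" is a list of rows, each a list of 5 numbers: the closure, from 0 (fully open) to 1 (shut), then the shift along the world's x, y, z in mm, then the turn about the world's z in rad. In form: [[hand, x, y, z, roll], ...]. A call has 1 to 20 rows; each row shifts and turns the commanded pose from where the row before left it; what a row does not reach is not made up. A row lasts 1/12 s, in which the tool goes at most 41.7 mm and 7.16 degrees, less where a joint would pass 70% of its speed; a pose out of reach is approached as far as the arm can. A call with a gripper value outside its range is refused whole. The fingers move at their own pace and stop on an object; "grip_force" is the grip in N (left out, the last holds). Time passes only in rows, so rows that do not move let the fingers close. It gives the time, the measured TCP pose, the force, the opening and the grip force at its end, in the units of the state.
- observe(): the state, without advancing time (a new reading comes with each control period).
- get_image(name): name is "side" or "top"; returns a dict with "image" (400x640x3 uint8, red, green, blue), "vfov" (degrees; the focal length in pixels is half the picture's height over the tangent of half this angle, whatever the lens; pixels are square), "cx", "cy" (the principal point, pixels), "xyz" and "attitude" of the camera in the world. Camera axes: x right, y down, z forward; pixel columns grow to the right and rows downward; lengths in m; the calibration is good to about 2 mm. A picture is of the moment at which its call begins. There is no depth.
- arm.sign_off(): hands the job in; it is judged then, once.
The state is a dict: "clock": time; "joints": joint angles; "dq": joint speeds; "joint_efforts": joint torques, N m; "position": TCP position; "ee_rot": TCP orientation; "force": force on the tool from outside, world axes, zero at the start; "ft_torque": the same for the moment, N m; "width": opening from 0.0 (shut) to 1.0 (fully open); "gripper_force": force on a finger pad.
Only numpy, scipy, OpenCV 4.12 (cv2) and the standard library are available. Lean on these libraries where they do the work, as an engineer would, in place of code of your own. Each camera call takes 0.05 s, during which the arm holds its last target. There are 200 camera calls.

## Working session

There is one attempt and no reset: what is moved stays moved. The work goes in short steps, Python scripts to look and compute and a tool call to move; the robot and the scene stay as the last step left them, time stands still between calls to the robot, and variables do not carry over. Pictures are saved under pics/ and viewed, at most 10 in all, crops included, and the job is handed in when it is done.

Besides the shell and the picture viewer there is one more tool, called after "Request:" as name(argument=value, ...) on one line, values as JSON. drive_tool: Moves the arm, as the interface text tells. Its arguments: {"type":"object","properties":{"steps":{"type":"array"},"grip_force":{"type":"number"}},"required":["steps"]}

```bash
mkdir -p pics
python3 - <<'E'
from cell import observe,get_image,arm
import cv2
s=observe();print(s['clock'],s['position'],s['ee_rot'],s['force'],s['width'],arm.tcp_to_grasp)
for n in('side','top'):
    d=get_image(n);cv2.imwrite(f'pics/{n}0.png',d['image'][...,::-1]);print(n,{k:v for k,v in d.items() if k!='image'})
E
```

```text
0.0 [ 0.16998331 -0.60092971  0.22594109] [-3.11031033e+00 -4.31525314e-01  5.76162852e-04] [ 0.46375673  0.53040397 -0.32393151] 0.9976964078676476 0.0188
side {'vfov': 45.73666616888935, 'cx': 325.4464436688765, 'cy': 190.21921245394444, 'xyz': array([ 1.04900994, -0.26354972,  0.98368611]), 'attitude': array([-2.24602589, -1.22919589,  0.42295995])}
top {'vfov': 50.90769055429426, 'cx': 320.72646549693417, 'cy': 202.69848143631992, 'xyz': array([0.37035394, 0.07232673, 1.30323282]), 'attitude': array([-2.17488718,  2.17912497, -0.14191528])}
```

View pics/side0.png

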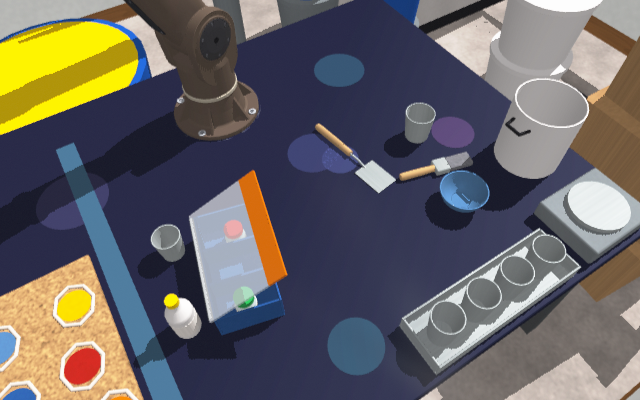

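View pics/top0.png

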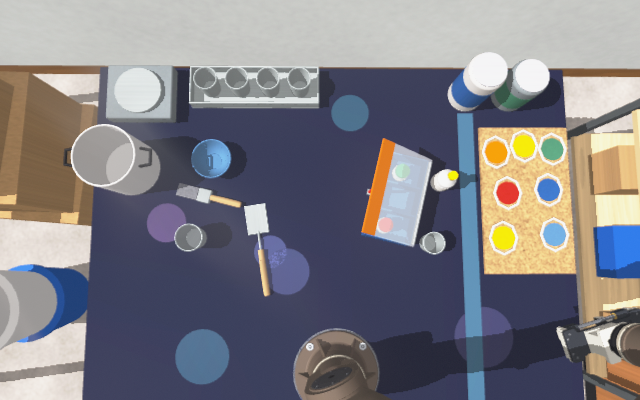

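The pictures show the case near top (398,190), with its orange lip facing left (+y) and the hinge on the right. The gripper is at the bottom right of the top view. I'll take enlarged crops of the lid and the gripper.

Run:
```python
import cv2,numpy as np
a=cv2.imread('pics/side0.png')[165:335,180:300];b=cv2.imread('pics/top0.png')
A=cv2.resize(a,None,fx=3.4,fy=3.4,interpolation=cv2.INTER_CUBIC)
B=cv2.resize(b[130:250,350:450],None,fx=3.9,fy=3.9,interpolation=cv2.INTER_CUBIC)
c=np.zeros((600,800,3),np.uint8);c[:A.shape[0],:A.shape[1]]=A;c[:B.shape[0],410:410+B.shape[1]]=B
cv2.imwrite('pics/c1.png',c)
cv2.imwrite('pics/c2.png',cv2.resize(b[290:400,540:640],None,fx=5,fy=5,interpolation=cv2.INTER_CUBIC))
```

```text
(no output)
```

View pics/c1.png

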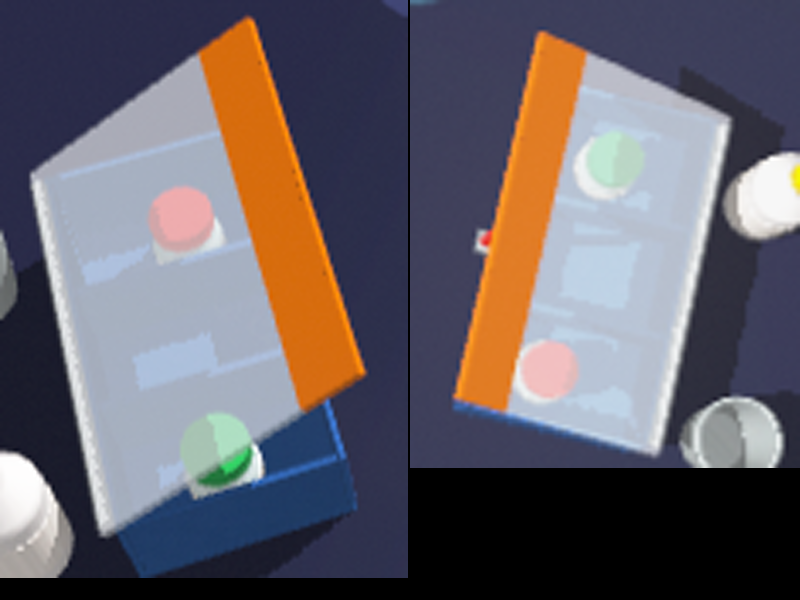

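View pics/c2.png

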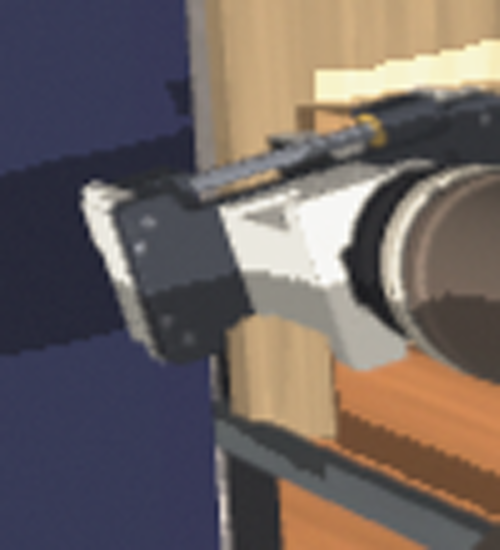

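```bash
cat > h.py <<'E'
import numpy as np
from scipy.spatial.transform import Rotation as R
from scipy.optimize import least_squares
C={'side':(45.73666616888935,325.44644,190.21921,[1.04900994,-0.26354972,0.98368611],[-2.24602589,-1.22919589,0.42295995]),
'top':(50.90769055429426,320.726465,202.69848,[0.37035394,0.07232673,1.30323282],[-2.17488718,2.17912497,-0.14191528])}
def proj(n,p):
    v,cx,cy,t,a=C[n];f=200/np.tan(np.radians(v/2))
    q=(np.atleast_2d(p)-t)@R.from_rotvec(a).as_matrix()
    return np.c_[cx+f*q[:,0]/q[:,2],cy+f*q[:,1]/q[:,2]]
def case(p,q): # p=x,y,yaw
    c,s=np.cos(p[2]),np.sin(p[2]);q=np.atleast_2d(q)
    return np.c_[p[0]+c*q[:,0]-s*q[:,1],p[1]+s*q[:,0]+c*q[:,1],q[:,2]]
def lid(th,r,y,h): # on lid: distance r from hinge, height h above underside
    return [.074-r*np.cos(th)+h*np.sin(th),y,.08+r*np.sin(th)+h*np.cos(th)]
E
python3 - <<'E'
from h import *
obs={'side':[(253.5,170.3),(287.1,274.7),(210.3,321.8),(189.7,216.5)],'top':[(361.5,233.1),(383.6,138.5),(432.1,160.8),(413.3,246.2)]}
def pts(p):
    return case(p,[lid(p[3],.192,-.132,.006),lid(p[3],.192,.132,.006),lid(p[3],0,.132,.006),lid(p[3],0,-.132,.006)])
fn=lambda p:np.concatenate([(proj(n,pts(p))-obs[n]).ravel() for n in obs])
r=least_squares(fn,[.5,-.1,-1.8,.55]);p=r.x
print(p.round(4),np.degrees(p[2]),fn(p).round(1))
print('edge,tip,pivot',case(p,[lid(p[3],.192,0,0),[-.08,-.119*np.sin(.07),.05+.119*np.cos(.07)],[-.08,0,.05]]).round(4))
print('jars',proj('top',case(p,[[0,-.086,.055],[0,.086,.055]])))
print(proj('top',[[.17,-.601,.226],[.17,-.601,.292],[.17,-.601,.4],[.17,-.601,.5]]).round())
E
```

```text
[ 0.5199 -0.1778 -1.8089  0.5348] -103.64517858698352 [-0.3 -0.3 -0.7 -0.2 -0.8  0.3 -1.3 -0.8 -0.4 -1.1 -1.1 -0.5 -1.  -1.2
 -0.8  0.4]
edge,tip,pivot [[ 0.5414 -0.0892  0.1779]
 [ 0.5307 -0.0981  0.1687]
 [ 0.5388 -0.1001  0.05  ]]
jars [[388.16117458 225.47005502]
 [400.38896139 170.22393428]]
[[577. 327.]
 [594. 332.]
 [628. 342.]
 [668. 354.]]
```

The fit is consistent to about 1 px: the case is at (0.520,-0.178), yaw -103.6°, and the lid edge is at (0.541,-0.089,0.178). I'll bring the hand in front of the lip, high up, and look at its shape.

Request:
drive_tool(steps=[[0, 0, 0, 40, 0], [0, 0, 0, 40, 0], [0, 20, 31, 0, 0], [0, 20, 31, 0, 0], [0, 20, 31, 0, 0], [0, 20, 31, 0, 0], [0, 20, 31, 0, 0], [0, 20, 31, 0, 0], [0, 20, 31, 0, 0], [0, 20, 31, 0, 0], [0, 20, 31, 0, 0], [0, 20, 31, 0, 0], [0, 20, 31, 0, 0], [0, 20, 31, 0, 0], [0, 20, 31, 0, 0], [0, 20, 31, 0, 0], [0, 20, 31, 0, 0], [0, 20, 31, 0, 0], [0, 20, 31, 0, 0], [0, 20, 31, 0, 0]])

```text
clock: 1.77
position: [0.5306, -0.0418, 0.3065]
ee_rot: [3.112, 0.431, -0.001]
force: [0.0, -0.6, 0.4]
width: 0.997
gripper_force: 0.0
```

Request:
drive_tool(steps=[[1, 20, 35, 0, 0], [1, 20, 35, 0, 0], [1, 0, 0, 0, 0]])

```text
clock: 2.02
position: [0.5719, 0.0357, 0.306]
ee_rot: [-3.105, -0.446, -0.001]
force: [-0.5, 0.2, 0.0]
width: 0.831
gripper_force: 0.0
```

Run:
```python
from cell import observe,get_image
from h import *
import cv2
s=observe();print(s['clock'],s['position'],R.from_rotvec(s['ee_rot']).as_matrix().round(3),s['force'],s['width'],s['joints'])
c=np.zeros((600,800,3),np.uint8)
for i,n in enumerate(('side','top')):
    b=get_image(n)['image'][...,::-1];cv2.imwrite(f'pics/{n}1.png',b);u,v=proj(n,s['position'])[0].astype(int);print(u,v)
    u=max(u,66);v=min(max(v,100),299)
    c[:,i*400:i*400+400]=cv2.resize(b[v-100:v+100,u-66:u+67],(400,600),interpolation=cv2.INTER_CUBIC)
cv2.imwrite('pics/c3.png',c)
```

```text
2.0167 [0.57186741 0.03570305 0.30604971] [[ 0.96   0.281  0.   ]
 [ 0.281 -0.96   0.005]
 [ 0.001 -0.005 -1.   ]] [-0.52886923  0.19104169  0.04441998] 0.8310718983955329 [ 0.16128241  0.33273515 -0.42677565  1.55414392  0.136221    1.28389625
 -1.56886195]
329 162
326 163
```

View pics/c3.png

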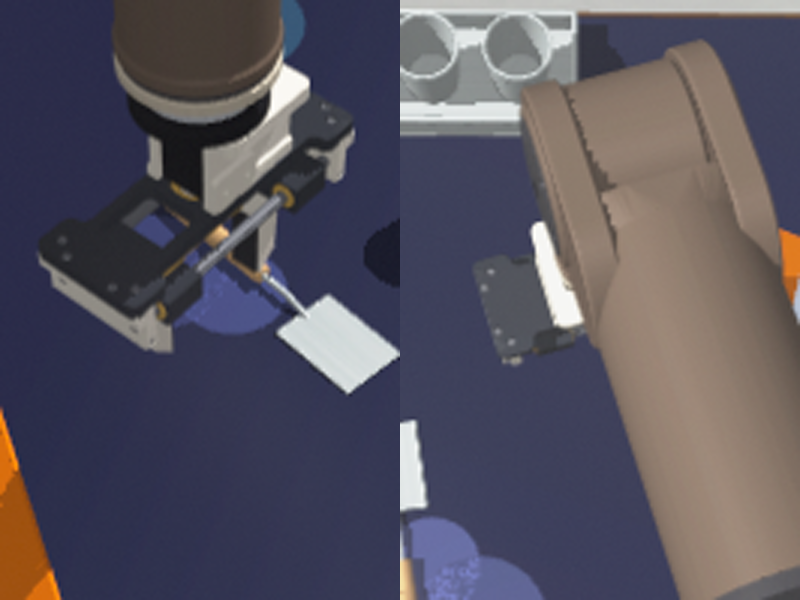

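The view shows the hand half shut: one short finger near (250,240), below a wide body. To judge whether the tip can get under the lip I need the finger profile, so I'll raise and turn the hand for a side-on look.

Request:
drive_tool(steps=[[0.3, 0, 20, 35, -0.12], [0.3, 0, 20, 35, -0.12], [0.3, 0, 0, 35, -0.12], [0.3, 0, 0, 35, -0.12], [0.3, 0, 0, 35, -0.12], [0.3, 0, 0, 35, -0.12], [0.3, 0, 0, 35, -0.12], [0.3, 0, 0, 0, 0]])

```text
clock: 2.78
position: [0.5704, 0.0652, 0.5585]
ee_rot: [-3.009, 0.89, -0.013]
force: [-0.2, 1.0, 1.5]
width: 0.7
gripper_force: 0.0
```

Run:
```python
from cell import observe,get_image
from h import *
import cv2
s=observe();M=R.from_rotvec(s['ee_rot']).as_matrix();print(s['clock'],s['position'],M.round(3),s['width'])
n='side';b=get_image(n)['image'][...,::-1];cv2.imwrite('pics/side2.png',b)
p=s['position']
print(proj(n,[p,p-.0188*M[:,2],p-.066*M[:,2],p+.046*M[:,1],p-.046*M[:,1]]).round(1))
u,v=proj(n,p)[0].astype(int);x0,y0=max(u-66,0),max(v-70,0);print(x0,y0)
cv2.imwrite('pics/c4.png',cv2.resize(b[y0:y0+100,x0:x0+133],(798,600),interpolation=cv2.INTER_CUBIC))
```

```text
2.7833 [0.5704061  0.06518653 0.5585463 ] [[ 0.839 -0.544  0.009]
 [-0.544 -0.839  0.001]
 [ 0.007 -0.006 -1.   ]] 0.7001716095414249
[[345.1  41.4]
 [345.2  30.1]
 [345.7  -0.6]
 [313.3  41.8]
 [376.9  41.1]]
279 0
```

View pics/c4.png

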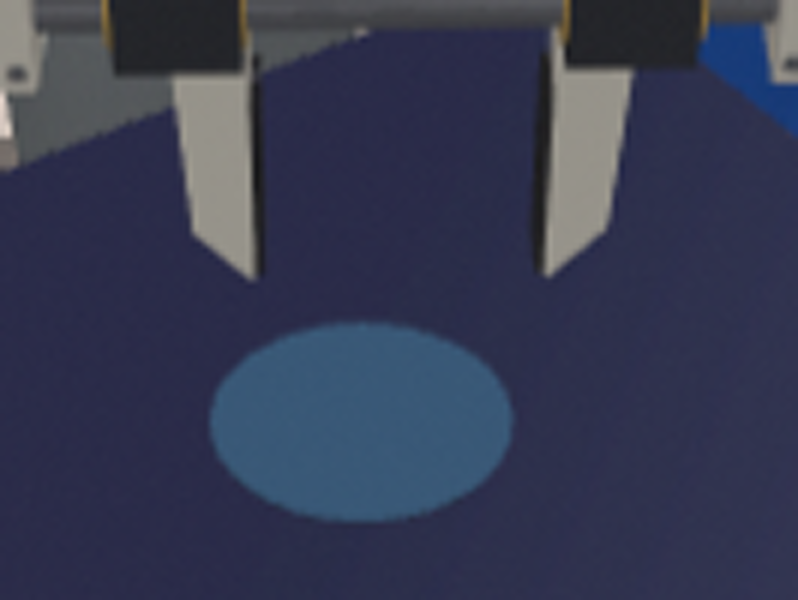

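The crop shows straight fingers, tips at (255,280) and (545,275), with no hook. A strictly vertical finger can't clear the 4.6 mm by which the lip overhangs the prop, so some tilt would help. I'll test in free space, high up, what orientation the drive keeps at the edge of its reach.

Request:
drive_tool(steps=[[1, 0, 0, 41, 0], [1, 0, 0, 41, 0], [1, 0, 0, 41, 0], [1, 0, 0, 41, 0], [1, 0, 0, 41, 0], [1, 0, 0, 41, 0], [1, 0, 0, 41, 0]])

```text
clock: 3.42
position: [0.5455, 0.0614, 0.6632]
ee_rot: [-2.978, 0.869, -0.152]
force: [-0.4, 0.4, -0.1]
width: 0.239
gripper_force: 0.0
```

Request:
drive_tool(steps=[[1, 0, 0, 41, 0], [1, 0, 0, 41, 0], [1, 0, 0, 41, 0], [1, 0, 0, 41, 0], [1, 0, 0, 41, 0], [1, 0, 0, 41, 0]])

```text
clock: 3.92
position: [0.5171, 0.0573, 0.7535]
ee_rot: [-2.882, 0.84, -0.412]
force: [-0.8, 0.8, 0.8]
width: 0.004
gripper_force: 0.0
```

```bash
cat > st.py <<'E'
from cell import observe
from h import *
s=observe();print(round(s['clock'],2),s['position'].round(4),'z',R.from_rotvec(s['ee_rot']).as_matrix()[:,2].round(3),'y',R.from_rotvec(s['ee_rot']).as_matrix()[:,1].round(3),np.round(s['joints'],2),np.round(s['force'],1),round(s['width'],3))
p=[.5199,-.1778,-1.8089];c,si=np.cos(p[2]),np.sin(p[2]);d=s['position'][:2]-p[:2]
print('case xy mm',(1e3*np.array([c*d[0]+si*d[1],-si*d[0]+c*d[1]])).round(1))
E
python3 st.py
```

```text
3.92 [0.5171 0.0573 0.7535] z [ 0.289  0.03  -0.957] y [-0.511 -0.841 -0.181] [-0.65  0.16  0.62  0.71 -0.12  2.   -2.26] [-0.8  0.8  0.8] 0.004
case xy mm [-227.9  -58.1]
```

The drive tilts the tool when joint 6 reaches its limit (17° now). Next I'll check whether the tilt stays on the way back down while yawing.

Request:
drive_tool(steps=[[1, 0, 0, -30, 0.12], [1, 0, 0, -30, 0.12], [1, 0, 0, -30, 0.12], [1, 0, 0, -30, 0.12], [1, 0, 0, -30, 0.12], [1, 0, 0, -30, 0.12]])

```text
clock: 4.42
position: [0.5166, 0.0577, 0.5714]
ee_rot: [-2.916, -0.233, -0.318]
force: [0.8, 0.3, -0.5]
width: 0.006
gripper_force: 0.0
```

```bash
python3 st.py
```

```text
4.42 [0.5166 0.0577 0.5714] z [ 0.196  0.213 -0.957] y [ 0.177 -0.968 -0.179] [-0.62  0.01  0.57  1.33 -0.21  1.58 -1.49] [ 0.8  0.3 -0.5] 0.006
case xy mm [-228.1  -58.7]
```

The tilt is kept (17°), so it can be built up in the direction I need. I'll yaw until tool -x faces outward, then push up again to tilt that way.

Request:
drive_tool(steps=[[1, 0, 0, 0, 0.12], [1, 0, 0, 0, 0.12], [1, 0, 0, 0, 0.12], [1, 0, 0, 0, 0.12], [1, 0, 0, 0, 0.12], [1, 0, 0, 0, 0.12], [1, 0, 0, 0, 0.12], [1, 0, 0, 0, 0.12], [1, 0, 0, 0, 0.12], [1, 0, 0, 0, 0.12], [1, 0, 0, 0, 0.12], [1, 0, 0, 0, 0.12], [1, 0, 0, 0, 0.12], [1, 0, 0, 0, 0.12], [1, 0, 0, 0, 0.12], [1, 0, 0, 0, 0.12], [1, 0, 0, 0, 0.12], [1, 0, 0, 0, 0.12], [1, 0, 0, 0, 0.12], [1, 0, 0, 0, 0.12]])

```text
clock: 6.08
position: [0.5068, 0.0649, 0.5223]
ee_rot: [-1.277, -2.583, 0.083]
force: [0.5, 0.6, -0.7]
width: 0.001
gripper_force: 0.0
```

Request:
drive_tool(steps=[[1, 0, 0, 0, 0.12], [1, 0, 0, 0, 0.12], [1, 0, 0, 0, 0.12], [1, 0, 0, 0, 0.12], [1, 0, 0, 41, 0], [1, 0, 0, 41, 0], [1, 0, 0, 41, 0], [1, 0, 0, 41, 0], [1, 0, 0, 41, 0], [1, 0, 0, 41, 0], [1, 0, 0, 41, 0]])

```text
clock: 7.0
position: [0.4682, 0.0554, 0.612]
ee_rot: [-0.678, -3.026, 0.073]
force: [-0.3, 0.1, 0.5]
width: 0.002
gripper_force: 0.0
```

```bash
python3 st.py
```

```text
7.0 [0.4682 0.0554 0.612 ] z [-0.049 -0.037 -0.998] y [ 0.425  0.903 -0.054] [-0.78  0.16  0.71  1.07 -0.08  2.    1.02] [-0.3  0.1  0.5] 0.002
case xy mm [-214.5 -105.3]
```

Request:
drive_tool(steps=[[1, 0, 0, 20, 0.12], [1, 0, 0, 20, 0.12], [1, 0, 0, 20, 0.12], [1, 0, 0, 20, 0.08], [1, 0, 0, 41, 0], [1, 0, 0, 41, 0], [1, 0, 0, 41, 0], [1, 0, 0, 41, 0], [1, 0, 0, 41, 0], [1, 0, 0, 41, 0], [1, 0, 0, 41, 0], [1, 0, 0, 41, 0], [1, 0, 0, 41, 0], [1, 0, 0, 41, 0]])

```text
clock: 8.17
position: [0.4705, 0.042, 0.7783]
ee_rot: [-0.01, 2.8, -0.017]
force: [0.6, -0.3, -0.8]
width: 0.005
gripper_force: 0.0
```

```bash
python3 st.py
```

```text
8.17 [0.4705 0.042  0.7783] z [ 0.335 -0.01  -0.942] y [-0.005  1.    -0.013] [-1.41  0.05  1.31  0.79 -0.    2.    1.48] [ 0.6 -0.3 -0.8] 0.005
case xy mm [-202.   -99.9]
```

Request:
drive_tool(steps=[[1, 0, 0, 41, 0], [1, 0, 0, 41, 0], [1, 0, 0, 41, 0], [1, 0, 0, 41, 0], [1, 0, 0, 41, 0], [1, 0, 0, 41, 0], [1, 0, 0, 41, 0], [1, 0, 0, 41, 0], [1, 0, 0, 41, 0], [1, 0, 0, 41, 0]])

```text
clock: 9.0
position: [0.4706, 0.0338, 0.9166]
ee_rot: [-0.015, 2.48, 0.012]
force: [0.9, 0.5, -0.1]
width: 0.005
gripper_force: 0.0
```

```bash
python3 st.py
```

```text
9.0 [0.4706 0.0338 0.9166] z [ 0.614  0.012 -0.789] y [-0.014  1.     0.005] [-1.24  0.07  1.26  0.45 -0.09  2.    1.52] [ 0.9  0.5 -0.1] 0.005
case xy mm [-194.   -97.8]
```

The tilt is now 38° with the finger line level. Next I'll yaw -1.83 rad so the tip points at the case front, and come down.

Request:
drive_tool(steps=[[1, 4, 2, -28, -0.1144], [1, 4, 2, -28, -0.1144], [1, 4, 2, -28, -0.1144], [1, 4, 2, -28, -0.1144], [1, 4, 2, -28, -0.1144], [1, 4, 2, -28, -0.1144], [1, 4, 2, -28, -0.1144], [1, 4, 2, -28, -0.1144], [1, 4, 2, -28, -0.1144], [1, 4, 2, -28, -0.1144], [1, 4, 2, -28, -0.1144], [1, 4, 2, -28, -0.1144], [1, 4, 2, -28, -0.1144], [1, 4, 2, -28, -0.1144], [1, 4, 2, -28, -0.1144], [1, 4, 2, -28, -0.1144], [1, 0, 0, 0, 0]])

```text
clock: 10.42
position: [0.5223, 0.0564, 0.5009]
ee_rot: [1.935, 1.809, -0.584]
force: [-0.5, 0.1, -0.8]
width: 0.006
gripper_force: 0.0
```

```bash
python3 st.py
```

```text
10.42 [0.5223 0.0564 0.5009] z [-0.016 -0.571 -0.821] y [ 0.998 -0.06   0.023] [-1.13  0.35  0.86  1.33  0.32  1.77 -0.31] [-0.5  0.1 -0.8] 0.006
case xy mm [-228.1  -52.9]
```

Request:
drive_tool(steps=[[1, 0, 0, -30, -0.1], [1, 0, 0, -30, -0.1], [1, 0, 0, -30, 0], [1, 0, 0, -30, 0], [1, 0, 0, -30, 0], [1, 0, 0, -30, 0], [1, 0, 0, -30, 0], [1, 0, 0, -30, 0], [1, 0, 0, -30, 0], [1, 0, 0, -30, 0], [1, 0, 0, -30, 0], [1, 0, 0, 0, 0]])

```text
clock: 11.42
position: [0.5199, 0.056, 0.1733]
ee_rot: [2.125, 1.635, -0.641]
force: [-0.4, 0.7, -0.6]
width: 0.003
gripper_force: 0.0
```

```bash
python3 st.py
python3 - <<'E'
from cell import get_image
import cv2
b=get_image('side')['image'][...,::-1]
cv2.imwrite('pics/c5.png',cv2.resize(b[130:330,170:430],(780,600),interpolation=cv2.INTER_CUBIC))
E
```

```text
11.42 [0.5199 0.056  0.1733] z [-0.122 -0.555 -0.823] y [ 0.968 -0.249  0.024] [-1.02  0.65  0.78  1.76  0.09  1.2  -0.59] [-0.4  0.7 -0.6] 0.003
case xy mm [-227.2  -55.1]
```

View pics/c5.png

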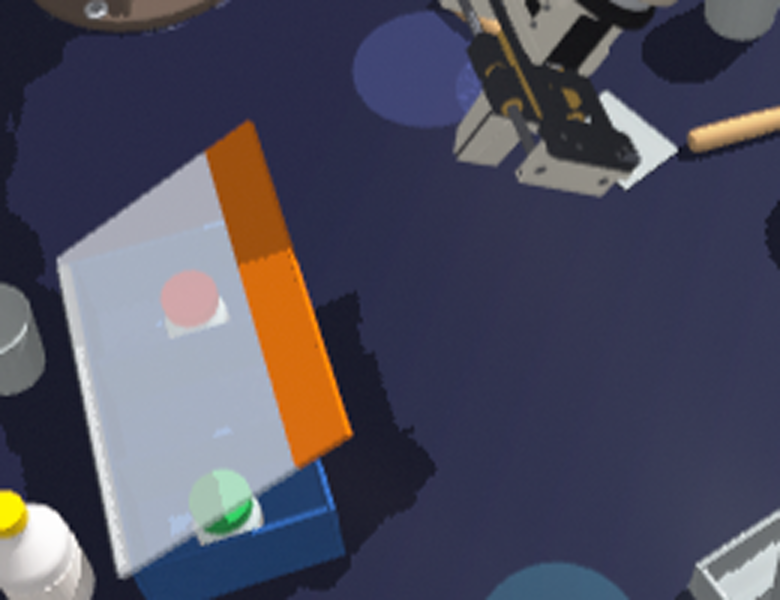

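The hand is tilted at (540,130) in the crop, with the shut fingers pointing at the orange lip and nothing disturbed. I'll slide the tip in under the lip on the -y side of the prop.

Request:
drive_tool(steps=[[1, 0, 0, -12, 0], [1, 0, 0, -13, 0], [1, 0, 0, -12, 0], [1, -5, -24, 0, 0], [1, -5, -25, 0, 0], [1, -5, -24, 0, 0], [1, -4, -20, 0, 0], [1, -3, -15, 0, 0], [1, -3, -15, 0, 0], [1, -3, -12, 0, 0], [1, -2, -12, 0, 0], [1, 0, 0, 0, 0], [1, 0, 0, 0, 0]])

```text
clock: 12.55
position: [0.4926, -0.0909, 0.14]
ee_rot: [2.129, 1.629, -0.632]
force: [-0.2, 0.2, -1.0]
width: 0.006
gripper_force: 0.0
```

```bash
python3 st.py
python3 - <<'E'
from cell import get_image
import cv2,numpy as np
c=np.zeros((600,800,3),np.uint8)
b=get_image('side')['image'][...,::-1];c[:,:450]=cv2.resize(b[150:310,180:300],(450,600),interpolation=cv2.INTER_CUBIC)
b=get_image('top')['image'][...,::-1];c[:420,450:]=cv2.resize(b[130:250,350:450],(350,420),interpolation=cv2.INTER_CUBIC)
cv2.imwrite('pics/c6.png',c)
E
```

```text
12.55 [ 0.4926 -0.0909  0.14  ] z [-0.118 -0.554 -0.824] y [ 0.967 -0.252  0.031] [-0.87  0.61  0.82  1.97  0.17  0.93 -0.48] [-0.2  0.2 -1. ] 0.006
case xy mm [-78.1 -47. ]
```

View pics/c6.png

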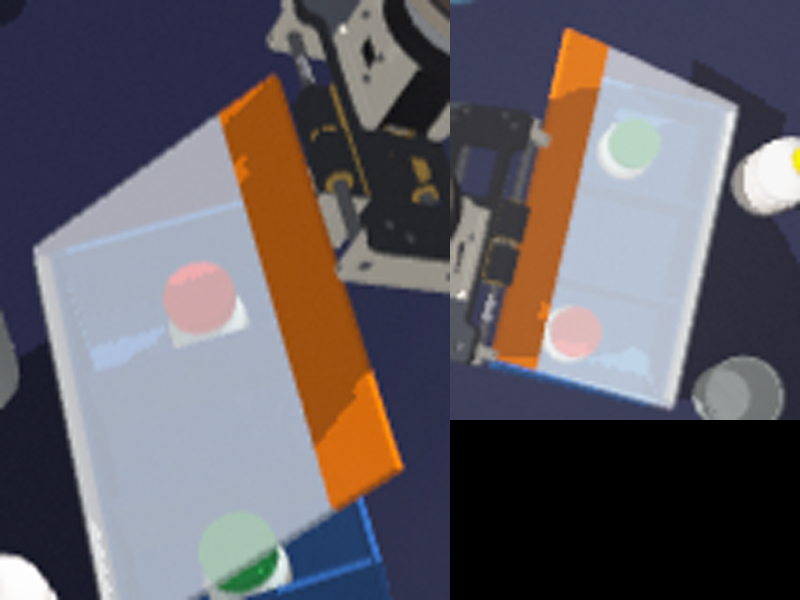

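The crop shows the shut fingers under the lip near its middle, with the lid unmoved and no force reading. Now I'll sweep along case +y to push the prop.

Request:
drive_tool(steps=[[1, 4, -1, 0, 0], [1, 4, -1, 0, 0], [1, 4, -1, 0, 0], [1, 4, -1, 0, 0], [1, 4, -1, 0, 0], [1, 4, -1, 0, 0], [1, 4, -1, 0, 0]])

```text
clock: 13.23
position: [0.521, -0.098, 0.14]
ee_rot: [2.128, 1.629, -0.633]
force: [0.2, 0.2, -0.2]
width: 0.002
gripper_force: 0.0
```

Request:
drive_tool(steps=[[1, 4, -1, 0, 0], [1, 4, -1, 0, 0]])

```text
clock: 13.4
position: [0.529, -0.1, 0.1401]
ee_rot: [2.128, 1.629, -0.633]
force: [0.3, -0.1, 0.0]
width: 0.007
gripper_force: 0.0
```

```bash
python3 st.py
```

```text
13.4 [ 0.529  -0.1     0.1401] z [-0.118 -0.554 -0.824] y [ 0.967 -0.252  0.031] [-0.81  0.65  0.8   1.89  0.15  0.96 -0.44] [ 0.3 -0.1  0. ] 0.007
case xy mm [-77.8  -9.5]
```

Request:
drive_tool(steps=[[1, 4, -1, 0, 0]])

```text
clock: 13.48
position: [0.5329, -0.101, 0.14]
ee_rot: [2.128, 1.629, -0.633]
force: [-1.1, 0.2, -0.3]
width: 0.009
gripper_force: 0.0
```

Request:
drive_tool(steps=[[1, 4, -1, 0, 0]])

```text
clock: 13.57
position: [0.5369, -0.102, 0.1401]
ee_rot: [2.128, 1.629, -0.633]
force: [0.1, -0.6, 0.2]
width: 0.004
gripper_force: 0.0
```

Request:
drive_tool(steps=[[1, 4, -1, 0, 0]])

```text
clock: 13.65
position: [0.5409, -0.1029, 0.14]
ee_rot: [2.128, 1.629, -0.633]
force: [-0.5, 0.5, -0.6]
width: 0.007
gripper_force: 0.6
```

```bash
cat > la.py <<'E'
from cell import get_image
from h import *
import cv2
p=[.5199,-.1778,-1.8089]
for n,f in (('side','pics/side0.png'),('top','pics/top0.png'),('side',None),('top',None)):
    im=cv2.imread(f)[...,::-1] if f else get_image(n)['image']
    H=cv2.cvtColor(np.ascontiguousarray(im),cv2.COLOR_RGB2HSV)
    m=((H[...,0]>8)&(H[...,0]<20)&(H[...,1]>210)&(H[...,2]>90)).astype(np.uint8)
    l,lab,st,_=cv2.connectedComponentsWithStats(m)
    k=1+np.argmax([st[i,4]*(180<st[i,0]<420) for i in range(1,l)])
    ys,xs=np.where(lab==k);t=xs+ys if n=='side' else -ys
    rm=((H[...,0]<6)|(H[...,0]>174))&(H[...,1]>170)&(H[...,2]>90)
    ry,rx=np.where(rm[140:300,200:420]);
    j=t.argmax();print(n,f,'corner',xs[j],ys[j],'red',len(rx),(rx+200).min() if len(rx) else '',(ry+140).min() if len(rx) else '')
for th in (.6,.55,.5,.45,.4,.3,.2,.1,0):
    P=case(p,[lid(th,.192,.132,.006)]);print(th,proj('side',P).round(1),proj('top',P).round(1))
E
python3 la.py
```

```text
side pics/side0.png corner 286 274 red 0  
top pics/top0.png corner 384 139 red 4 369 190
side None corner 287 275 red 0  
top None corner 369 214 red 0  
0.6 [[282.3 273.1]] [[385.7 137.6]]
0.55 [[285.5 274.2]] [[383.2 137.9]]
0.5 [[288.5 275.3]] [[380.9 138.2]]
0.45 [[291.2 276.6]] [[378.8 138.6]]
0.4 [[293.7 278. ]] [[376.8 139.1]]
0.3 [[297.9 281. ]] [[373.4 140.1]]
0.2 [[301.1 284.3]] [[370.6 141.3]]
0.1 [[303.3 287.8]] [[368.6 142.7]]
0 [[304.5 291.6]] [[367.2 144.1]]
```

Run:
```python
from cell import get_image,observe
from h import *
import cv2
p=[.5199,-.1778,-1.8089]
print(proj('top',case(p,[[-.08,0,.05],[-.08,.06,.05],[-.08,.119,.05],[-.085,.119,.05],[-.0897,.119,.18]])).round(1))
b=get_image('top')['image'][...,::-1]
c=np.zeros((600,800,3),np.uint8)
c[:,:500]=cv2.resize(b[130:250,330:430],(500,600),interpolation=cv2.INTER_CUBIC)
b=get_image('side')['image'][...,::-1];c[:450,500:]=cv2.resize(b[190:290,225:292],(300,450),interpolation=cv2.INTER_CUBIC)
cv2.imwrite('pics/c7.png',c)
F=[]
for i in range(12):
    get_image('top');F.append(observe()['force'])
print(np.mean(F,0),np.std(F,0))
```

```text
[[368.2 191.6]
 [372.5 172.6]
 [376.8 154. ]
 [375.2 153.6]
 [380.7 142.6]]
[ 0.99854972  1.23822931 -0.66073777] [0.35172676 0.46839975 0.38474411]
```

View pics/c7.png

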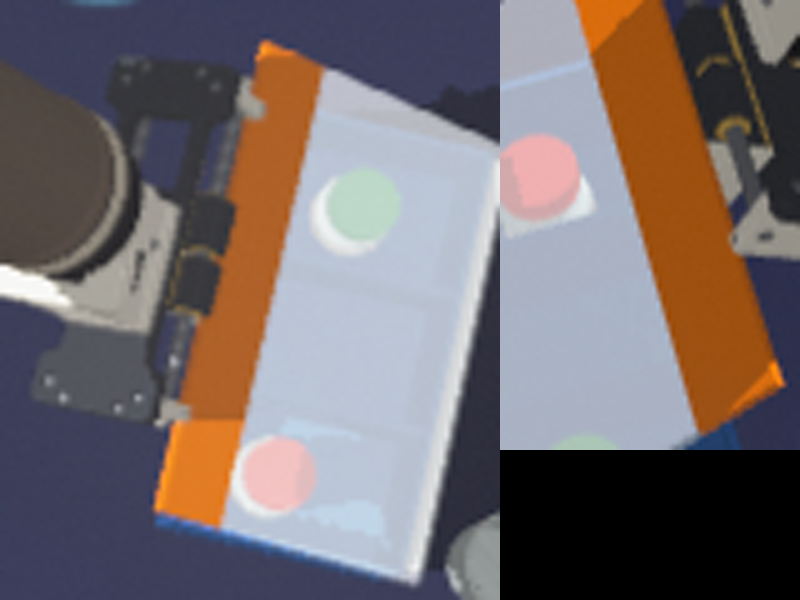

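The top crop shows the lip still level over the hand, and the average force (outward +1.2 N, down 0.7 N) suggests the lid now rests on the inclined finger. I'll lower it a little along the lip's arc and check that it follows.

Request:
drive_tool(steps=[[1, 0.4, 1.7, -3.4, 0], [1, 0.4, 1.7, -3.4, 0], [1, 0.4, 1.7, -3.4, 0], [1, 0.4, 1.7, -3.4, 0], [1, 0, 0, 0, 0]])

```text
clock: 14.87
position: [0.542, -0.0954, 0.1255]
ee_rot: [2.127, 1.631, -0.634]
force: [1.5, 0.9, -1.4]
width: 0.008
gripper_force: 0.8
```

```bash
python3 st.py; python3 la.py | sed -n 3,4p
python3 - <<'E'
from cell import get_image,observe
import numpy as np
F=[]
for i in range(8):
    get_image('top');F.append(observe()['force'])
print(np.mean(F,0),observe()['clock'])
E
```

```text
14.87 [ 0.542  -0.0954  0.1255] z [-0.118 -0.554 -0.824] y [ 0.968 -0.251  0.03 ] [-0.79  0.69  0.78  1.86  0.13  0.95 -0.44] [ 1.5  0.9 -1.4] 0.008
case xy mm [-85.3   2. ]
side None corner 291 277 red 77 280 283
top None corner 365 214 red 0  
[ 0.15239295  2.38086443 -0.04793738] 15.3667
```

The lid follows (θ≈0.45 by the corner at (291,277)), and the folded red prop now shows at side (280,283). I'll keep lowering along the arc.

Request:
drive_tool(steps=[[1, 0.4, 1.7, -4.5, 0], [1, 0.4, 1.7, -4.5, 0], [1, 0.4, 1.7, -4.5, 0], [1, 0.4, 1.7, -4.5, 0], [1, 0.4, 1.7, -4.4, 0], [1, 0.4, 1.7, -4.4, 0], [1, 0.2, 1, -3.7, 0], [1, 0.2, 1, -3.7, 0], [1, 0.2, 1, -3.7, 0], [1, 0.2, 1, -3.7, 0], [1, 0.2, 1, -3.7, 0], [1, 0.1, 0.5, -3.2, 0], [1, 0.1, 0.5, -3.2, 0], [1, 0.1, 0.5, -3.2, 0], [1, 0.1, 0.4, -3.1, 0], [1, 0, 0, 0, 0]])

```text
clock: 16.7
position: [0.5458, -0.0788, 0.0679]
ee_rot: [2.128, 1.63, -0.633]
force: [1.0, 1.3, -1.9]
width: 0.002
gripper_force: 0.9
```

```bash
python3 st.py; python3 la.py | sed -n 3,4p
```

```text
16.7 [ 0.5458 -0.0788  0.0679] z [-0.118 -0.554 -0.824] y [ 0.967 -0.251  0.03 ] [-0.78  0.78  0.74  1.87  0.09  0.87 -0.47] [ 1.   1.3 -1.9] 0.002
case xy mm [-102.4    1.8]
side None corner 301 287 red 21 283 295
top None corner 352 227 red 0
```

Request:
drive_tool(steps=[[1, 0, 0.2, -2.4, 0], [1, 0, 0.2, -2.4, 0], [1, 0, 0.2, -2.4, 0], [1, 0, 0.2, -2.2, 0], [1, 0, 0.2, -2.2, 0], [1, 0, 0.2, -2, 0], [1, 0, 0.1, -2, 0], [1, 0, 0.1, -2, 0], [1, 0, 0.1, -2, 0], [1, 0, 0.1, -2, 0], [1, 0, 0, -2, 0], [1, 0, 0, -2, 0], [1, 0, 0, -2, 0], [1, 0, 0, -2, 0], [1, 0, 0, -2, 0], [1, 0, 0, -2, 0], [1, 0, 0, 0, 0]])

```text
clock: 18.22
position: [0.5454, -0.0778, 0.0346]
ee_rot: [2.128, 1.629, -0.634]
force: [0.5, 0.8, -0.0]
width: 0.003
gripper_force: 0.0
```

```bash
python3 st.py; python3 la.py | sed -n 3,4p;  python3 - <<'E'
from cell import get_image,observe
import numpy as np
F=[]
for i in range(8):
    get_image('top');F.append(observe()['force'])
print(np.mean(F,0),observe()['clock'])
E
```

```text
18.22 [ 0.5454 -0.0778  0.0346] z [-0.119 -0.554 -0.824] y [ 0.967 -0.252  0.03 ] [-0.76  0.83  0.71  1.88  0.07  0.81 -0.49] [ 0.5  0.8 -0. ] 0.003
case xy mm [-103.2    1.2]
side None corner 303 292 red 2 286 299
top None corner 492 142 red 0  
[0.01972958 0.19402462 0.42380405] 18.7167
```

The lid is shut (corner (303,292), predicted (304,292)) and the force is about zero. I'll draw the hand straight out to the front, then raise it.

Request:
drive_tool(steps=[[1, 2, 7, 0, 0], [1, 3, 12, 0, 0], [1, 4, 18, 0, 0], [1, 4, 18, 0, 0], [1, 4, 18, 0, 0], [1, 2, 7, 15, 0], [1, 0, 0, 30, 0], [1, 0, 0, 35, 0], [1, 0, 0, 35, 0], [1, 0, 10, 35, 0], [1, 0, 10, 35, 0], [1, 0, 0, 0, 0], [1, 0, 0, 0, 0]])

```text
clock: 19.8
position: [0.5663, 0.0249, 0.2214]
ee_rot: [2.127, 1.632, -0.626]
force: [-0.5, 0.4, -0.5]
width: 0.003
gripper_force: 0.0
```

```bash
python3 st.py; python3 la.py | sed -n 3,4p;  python3 - <<'E'
from cell import get_image
import cv2,numpy as np
c=np.zeros((600,800,3),np.uint8)
b=get_image('side')['image'][...,::-1];c[:,:450]=cv2.resize(b[130:350,150:315],(450,600))
b=get_image('top')['image'][...,::-1];c[:350,450:]=cv2.resize(b[50:300,150:400+50],(350,350))
cv2.imwrite('pics/c8.png',c)
E
```

```text
19.8 [0.5663 0.0249 0.2214] z [-0.114 -0.552 -0.826] y [ 0.968 -0.249  0.033] [-0.93  0.64  0.79  1.63  0.11  1.28 -0.5 ] [-0.5  0.4 -0.5] 0.003
case xy mm [-208.    -2.7]
side None corner 303 291 red 2 286 299
top None corner 493 142 red 0
```

View pics/c8.png

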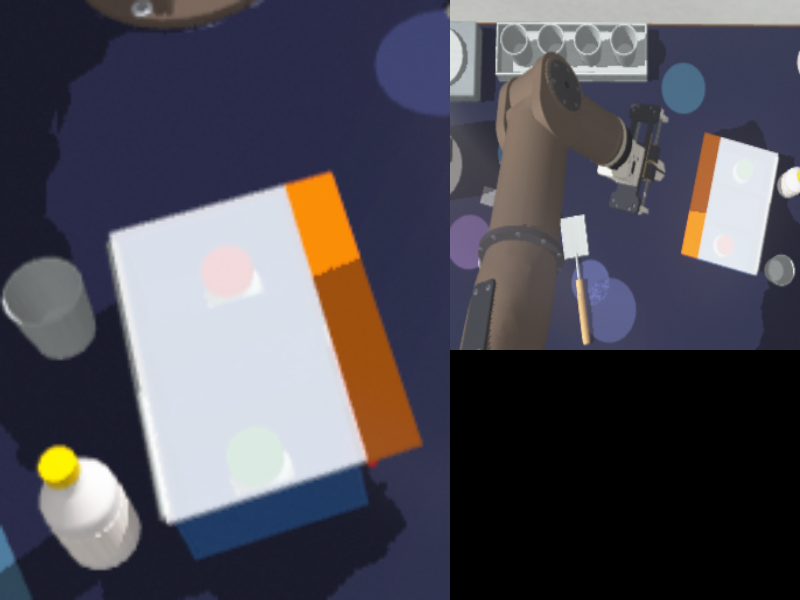

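The lid lies flat and shut with its corner at crop (420,440), and the folded prop's tip shows at (372,462). Jars, cup and bottle are in place and the hand is clear, so I'm handing in.

```bash
python3 -c "
from cell import arm
print(arm.sign_off())"
```

```text
the job is handed in; nothing more can be done
None
```

The prop is folded down, the lid was lowered on the finger until fully shut, the hand was clear and the job was handed in at about 20 s; the sign-off returned no verdict.

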